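# Find the good sprung shoe with a feeler blade

### The job

Of the three shoes on the checking stand one is seized and will not let the feeler blade in, one has lost its spring and lets it in with hardly any drag, and one is good: it lets the blade in but pinches it with a clear, steady drag. Find the good one by sliding the blade under the shoes and feeling the resistance, and leave the blade under it, pushed in until its tip is at the stop bar, then let go of it. Do not disturb the other things on the bench.

Things in the scene. Friction and masses are not known exactly. Their poses are not given: they have to be found in the camera images.
- blade: Feeler blade: flat bare-steel strip 155 x 30 mm, 6 mm thick, about 0.15 kg, lying flat on the bench, with an upright black grip block near its rear end (44 mm along the blade, 24 mm across, from 6 to 50 mm above the underside). Origin on the underside below the middle of the grip; x along the blade to its square tip 125 mm away, y across, z up. The rear end is 30 mm behind the origin.
- blade_tip (a point): Middle of the tip's lower edge, 125 mm along the blade's x from its origin.
- blade_grip (a point): Where to hold the blade: centre of the grip block, 32 mm above the underside; close the fingers across the blade (along its y, 24 mm).
- stand: Checking stand, fixed: steel base plate 220 mm (x) by 290 mm (y), 10 mm thick; origin under its centre on the bench, x from the open front edge to the back, z up. The front 90 mm is a bare apron. Above the back half are three steel shoes that look alike, 50 mm wide, at y = +95, 0, -95 mm. A stop bar behind the shoes, face at x = 62 mm, ends all three gaps. Brackets over the shoes reach 88 mm high.
- bay_left (a point): Left bay (stand y = +95 mm): point on the plate's top face below the front edge of the shoe's flat foot (stand x = 14, z = 10 mm). The foot runs 44 mm back from here, its underside 3.5 mm above the plate; in front of it a ramp rises forward at 12 degrees to x = -18 mm, 10 mm above the plate. Same axes as the stand; the stop is 48 mm along x. Shoes are the same in all bays.
- bay_mid (a point): Middle bay (stand y = 0): the same point. Which shoe behaves how changes every time and cannot be seen. Under the seized shoe the blade stops dead on the ramp, its tip 6 to 12 mm short of this point. The slack shoe just rests on the blade with about 0.5 N.
- bay_right (a point): Right bay (stand y = -95 mm): the same point. The good shoe is pressed down by a spring, with about 12 N on the 6 mm blade: pushing in takes roughly 8 to 17 N on the ramp, then a steady drag of about 4 to 7 N either way. All surfaces are oiled steel.
- wrench: loose open-ended steel wrench, 170 mm long, lying on the bench; bystander
- screwdriver: loose screwdriver lying on the bench; bystander
- spray_can: loose spray can, 66 mm across, 190 mm tall, standing; bystander
- grease_jar: loose amber glass jar, 80 mm across, 90 mm tall, standing; bystander
- bearing: loose steel bearing ring, 72 mm across, 18 mm tall, lying flat; bystander
- brake_pad: loose brake pad, 55 x 110 x 16 mm, lying flat; bystander
- carton: loose cardboard carton, 90 x 120 x 60 mm; bystander
Things that resemble listed ones, but are neither listed nor needed, are in the scene too. What is shaped like the blade but blue or yellow is not meant.

How it is judged:
By the outcome, as a careful person would: the job done as asked, in the order asked, and still so for the second after the job is handed in, with the robot touching nothing.
It also fails if it takes over 54 s, if anything falls off the work surface, if the arm or the gripper's body presses on something with over 40 N, if the wrist force passes 120 N, or if a joint passes its speed limit or range.

### The arm

A 7-joint arm with a two-finger parallel gripper is mounted at the origin on the work surface. World frame = base frame: x ahead of the robot, y to its left, z up, the work surface at z = 0. Lengths are in m, angles in rad, forces in N, time in s.
With the tool pointing down it reaches from about 0.425 to 0.925 m from the base axis. Payload 6.8 kg.
Tool frame: the origin (TCP) lies midway between the tips of the shut fingers; the grasp point (between the pads) lies 19 mm behind it; z points along the fingers, y is the line along which they close (so a half turn about z gives the same grasp; the last joint's range is limited). The gripper opens to 85 mm and grips with 20 to 120 N. Pads are 22 mm wide; open, the fingers measure 114 mm over their backs; the gripper's body (76 mm by 85 mm) begins 54 mm behind the grasp point. The pads swing forward as they close: fully open they stand 13 mm farther back than shut.
Start: joints at [-1.403, 0.477, 0.022, 1.555, -0.011, 1.109, -0.083], TCP at [0.184, 0.65, 0.231] pointing down, gripper open.
Joint ranges: [-2.96, 2.96], [-0.34, 2.1], [-1.41, 1.46], [0.24, 2.44], [-1.37, 4.51], [0.17, 1.92], [-2.96, 2.96]. Speed limits (rad/s): [2.39, 2.39, 3.14, 3.14, 3.14, 3.14, 3.14].

### API

Orientations are given as a unit quaternion [w, x, y, z].
In Python, from station import bot, imaging gives the robot as it stands.
- The arm moves only by the tool move_arm, never from a script. Its argument "commands" is a list that holds one entry, the list of rows, each a list of 7 numbers: the shift along the tool's x, y, z in m, then the turn, a rotation vector about the tool's x, y, z in degrees, then the finger opening in m, from 0 to 0.0854. In form: [[[x, y, z, rx, ry, rz, grip], ...]]. A call has 1 to 20 rows; each row shifts and turns the commanded pose from where the row before left it, along the tool's axes as they then stand; what a row does not reach is not made up. A row lasts 1/8 s, in which the tool goes at most 62.5 mm and 10.7 degrees, less where a joint would pass 70% of its speed; a pose out of reach is approached as far as the arm can. A call is refused whole if a number of a shift passes 0.0625 or a number of a turn 10.7, either way. A call with a gripper value outside its range is refused whole. The fingers move at their own pace and stop on an object; "squeeze" is the grip in N (left out, the last holds). Time passes only in rows, so rows that do not move let the fingers close. It gives the time, the measured TCP pose, the force, the opening and the grip force at its end, in the units of the state.
- bot.get_obs(): the state, without advancing time (a new reading comes with each control period).
- imaging.read_camera(name): name is "scene" or "side" or "wrist"; returns the picture (384x512x3 uint8, red, green, blue); there is no depth.
- imaging.calibration(name): a dict with "intrinsics" (3x3 intrinsics, pixels), "extrinsics" (4x4, takes a point from camera to world coordinates); the wrist camera has in their place "mount" (4x4, takes a point from camera to tool coordinates, whose origin is the TCP and whose axes are the flange's). Camera axes: x right, y down, z forward; pixel columns grow to the right and rows downward; lengths in m; the calibration is good to about 2 mm. A picture is of the moment at which its call begins: read the wrist's pose just before it. calibration takes no time and is no camera call.
- bot.hand_in(): hands the job in; it is judged then, once.
The state is a dict: "t": time; "q": joint angles; "joint_vel": joint speeds; "joint_torque": joint torques, N m; "eef_pos": TCP position; "tool_rot": TCP orientation; "contact_force": force on the tool from outside, world axes, zero at the start; "torque": the same for the moment, N m; "gripper_width": opening from 0.0 (shut) to 1.0 (fully open); "grasp_force": force on a finger pad.
Only numpy, scipy, OpenCV 4.12 (cv2) and the standard library are available. Lean on these libraries where they do the work, as an engineer would, in place of code of your own. Each camera call takes 0.05 s, during which the arm holds its last target. There are 200 camera calls.

## Working session

There is one attempt and no reset: what is moved stays moved. The work goes in short steps, Python scripts to look and compute and a tool call to move; the robot and the scene stay as the last step left them, time stands still between calls to the robot, and variables do not carry over. Pictures are saved under pics/ and viewed, at most 10 in all, crops included, and the job is handed in when it is done.

Besides the shell and the picture viewer there is one more tool, called after ">>>" as name(argument=value, ...), one argument or row to a line, values as JSON. move_arm: Moves the arm, as the interface text tells. Its arguments: {"type":"object","properties":{"commands":{"type":"array","items":{"type":"array","items":{"type":"array","items":{"type":"number"}}}},"squeeze":{"type":"number"}},"required":["commands"]}

```bash
mkdir -p pics
python3 - <<'E'
from station import bot, imaging
import cv2,numpy as np
for n in("scene","side"):
    im=imaging.read_camera(n); cv2.imwrite(f"pics/{n}0.png",cv2.resize(im[:,:,::-1],(800,600),interpolation=cv2.INTER_CUBIC)); cv2.imwrite(f"{n}_raw.png",im[:,:,::-1])
    c=imaging.calibration(n);print(n,np.round(c["intrinsics"],1).tolist(),np.round(c["extrinsics"],3).tolist())
print(np.round(imaging.calibration("wrist")["mount"],3).tolist())
o=bot.get_obs();print(o)
E
```

```text
scene [[369.2, 0.0, 253.0], [0.0, 369.2, 193.3], [0.0, 0.0, 1.0]] [[0.785, 0.439, -0.437, 1.035], [0.619, -0.553, 0.557, -0.75], [0.003, -0.708, -0.706, 0.93], [0.0, 0.0, 0.0, 1.0]]
side [[351.2, 0.0, 255.3], [0.0, 351.2, 192.8], [0.0, 0.0, 1.0]] [[0.842, -0.41, 0.352, 0.123], [-0.54, -0.657, 0.526, -0.659], [0.016, -0.633, -0.774, 0.906], [0.0, 0.0, 0.0, 1.0]]
[[0.001, -0.949, -0.317, 0.081], [1.0, 0.001, 0.001, 0.0], [-0.001, -0.317, 0.949, -0.142], [0.0, 0.0, 0.0, 1.0]]
{'t': 0.1, 'q': array([-1.40309135,  0.47773421,  0.02235641,  1.55637566, -0.0114892 ,
        1.10933345, -0.08308808]), 'joint_vel': array([ 0.00190297, -0.00164399,  0.00018732, -0.00257738,  0.00026458,
        0.00076975,  0.00181738]), 'joint_torque': array([ 4.52587148e-03, -5.97753060e+01,  1.61381710e+00, -2.81954008e+01,
        1.28352555e-02,  4.99904781e-03, -9.47144144e-06]), 'eef_pos': array([0.18368907, 0.64894476, 0.23040224]), 'tool_rot': array([-4.74106903e-05,  1.37453733e-01,  9.90507814e-01, -8.59816158e-04]), 'contact_force': array([-0.15335009,  0.49134515, -0.36494967]), 'torque': array([-0.0500296 , -0.04648161, -0.00289788]), 'grasp_force': 0.0, 'gripper_width': 1.0010963910345883}
```

View pics/scene0.png

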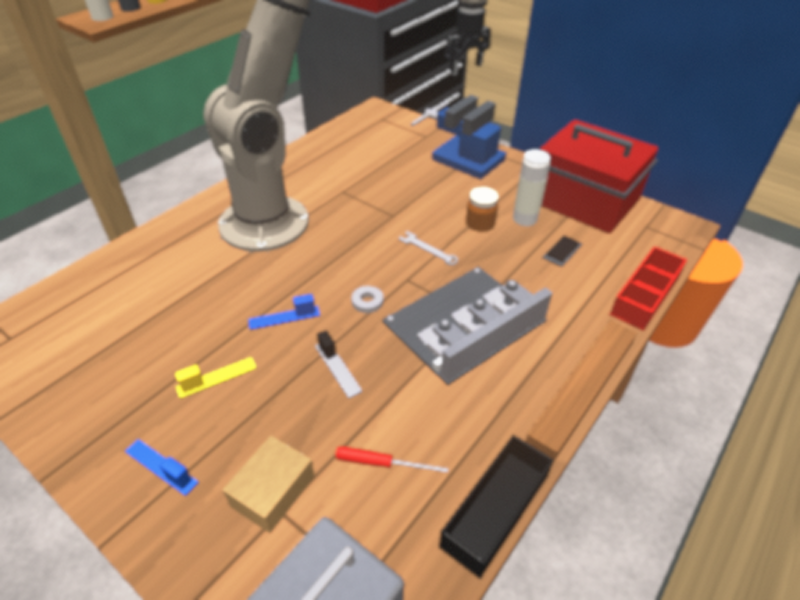

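View pics/side0.png

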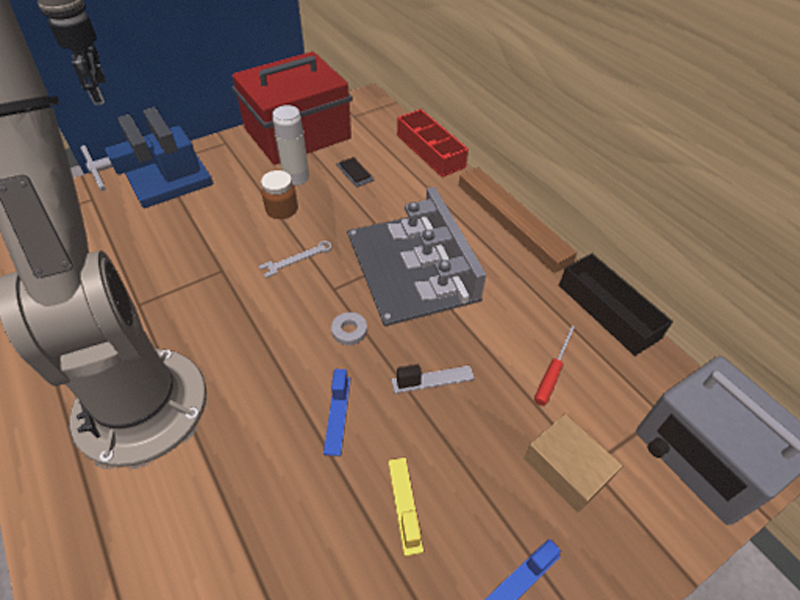

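Scene: the blade with the black grip is at scene (327,345)→(352,390) and side (408,377)→(473,373). The stand's front edge runs in the side view from (349,232) to (387,321). The shoes are at side (410,230), (425,258) and (440,290).

```bash
cat > h.py <<'E'
import numpy as np,cv2
from scipy.spatial.transform import Rotation as R
from station import bot, imaging
def cam(n,o=None):
    c=imaging.calibration(n); K=np.array(c["intrinsics"])
    if n!="wrist": return K,np.array(c["extrinsics"])
    o=o or bot.get_obs(); T=np.eye(4); q=o["tool_rot"]; T[:3,:3]=R.from_quat([q[1],q[2],q[3],q[0]]).as_matrix(); T[:3,3]=o["eef_pos"]
    return K,T@np.array(c["mount"])
def ray(n,px,z,C=None):
    K,E=C or cam(n); px=np.atleast_2d(px).astype(float)
    d=(np.linalg.inv(K)@np.c_[px,np.ones(len(px))].T).T@E[:3,:3].T
    return E[:3,3]+d*((z-E[2,3])/d[:,2])[:,None]
E
python3 - <<'E'
from h import *
s=512/800
print("plate side",ray("side",np.array([[349,232],[387,321],[483,300]])*s,.01).round(3).tolist())
print("plate scene",ray("scene",np.array([[385,320],[447,381],[478,269]])*s,.01).round(3).tolist())
print("blade side",ray("side",np.array([[393,390],[473,375],[395,384],[471,367]])*s,.004).round(3).tolist())
print("blade scene",ray("scene",np.array([[320,353],[352,393]])*s,.006).round(3).tolist())
print("grip top side",ray("side",np.array([[408,370]])*s,.05).round(3).tolist(),"scene",ray("scene",np.array([[326,338]])*s,.05).round(3).tolist())
for nm,p,z in[("bearing",(350,328),.009),("wrench",(295,258),0),("jar",(280,210),0)]:print(nm,ray("side",np.array(p)*s,z).round(3))
im=cv2.imread("side_raw.png")[110:270,180:330];cv2.imwrite("pics/sidecrop.png",cv2.resize(im,(750,800))[:600] if 0 else cv2.resize(im,(560,597),interpolation=cv2.INTER_CUBIC))
E
```

```text
plate side [[0.544, 0.187, 0.01], [0.481, -0.082, 0.01], [0.683, -0.142, 0.01]]
plate scene [[0.482, -0.081, 0.01], [0.684, -0.134, 0.01], [0.551, 0.188, 0.01]]
blade side [[0.408, -0.222, 0.004], [0.555, -0.276, 0.004], [0.418, -0.213, 0.004], [0.563, -0.259, 0.004]]
blade scene [[0.433, -0.236, 0.006], [0.553, -0.271, 0.006]]
grip top side [[0.439, -0.224, 0.05]] scene [[0.444, -0.224, 0.05]]
bearing [[ 0.409 -0.057  0.009]]
wrench [[ 0.403  0.187 -0.   ]]
jar [[0.443 0.353 0.   ]]
```

View pics/sidecrop.png

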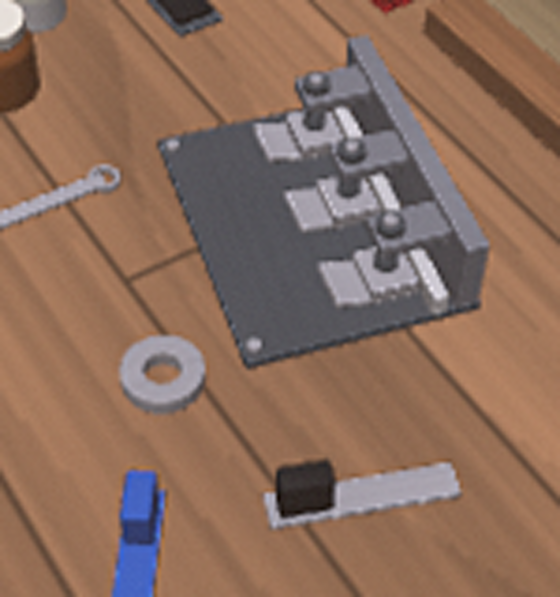

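>>> move_arm(
  commands=[
    [[-0.0432,-0.0405,-0.0017,0,0,0,0.085],[-0.0432,-0.0405,-0.0017,0,0,0,0.085],[-0.0432,-0.0405,-0.0017,0,0,0,0.085],[-0.0432,-0.0405,-0.0017,0,0,0,0.085],[-0.0432,-0.0405,-0.0017,0,0,0,0.085],[-0.0432,-0.0405,-0.0017,0,0,0,0.085],[-0.0432,-0.0405,-0.0017,0,0,0,0.085],[-0.0432,-0.0405,-0.0017,0,0,0,0.085],[-0.0432,-0.0405,-0.0017,0,0,0,0.085],[-0.0432,-0.0405,-0.0017,0,0,0,0.085],[-0.0432,-0.0405,-0.0017,0,0,0,0.085],[-0.0432,-0.0405,-0.0017,0,0,0,0.085],[0,0,0,0,0,0,0.085],[0,0,0,0,0,0,0.085]],
  ],
)

```text
t: 1.85
eef_pos: [0.5498, 0.0411, 0.2512]
tool_rot: [-0.001, 0.138, 0.99, 0.0]
contact_force: [-1.0, 0.3, -0.4]
gripper_width: 0.998
grasp_force: 0.0
```

Run:
```python
from h import *
o=bot.get_obs();K,E=cam("wrist",o);im=imaging.read_camera("wrist")
np.savez("w1",K=K,E=E,im=im);cv2.imwrite("pics/w1.png",cv2.resize(im[:,:,::-1],(800,600),interpolation=cv2.INTER_CUBIC))
print(o["t"],o["eef_pos"],o["tool_rot"],o["contact_force"],K[0],abs(o["joint_vel"]).max())
```

```text
1.85 [0.54975763 0.04107918 0.25119844] [-6.15865057e-04  1.37578451e-01  9.90490681e-01  2.10555646e-05] [-0.95013822  0.32483021 -0.3965886 ] [274.27045064   0.         261.14755208] 0.026725078854888507
```

View pics/w1.png

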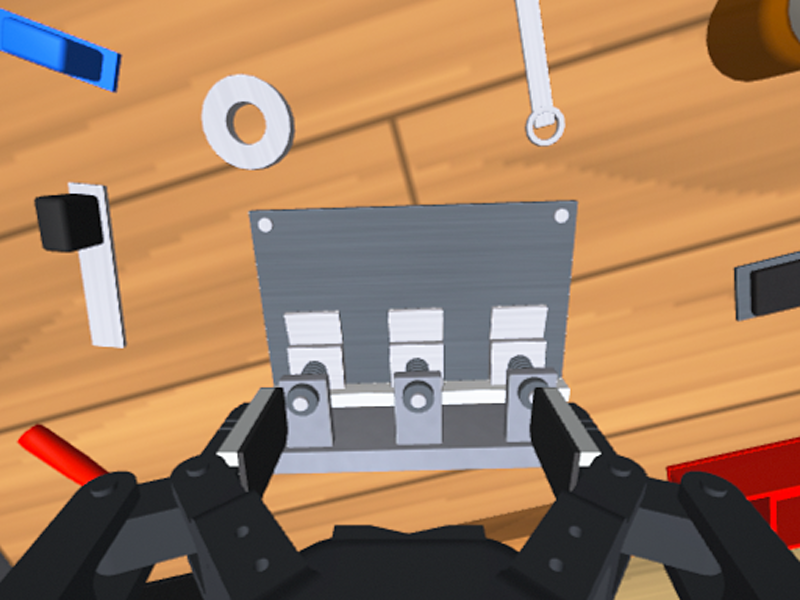

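The wrist view shows the plate front corners at (250,210) and (577,201), the ramp front edges at (284,316)-(339,310), (389,310)-(442,308) and (491,308)-(547,305), and the blade from rear (68,183)/(103,184) to tip (93,345)/(126,347).

Run:
```python
from h import *
d=np.load("w1.npz");C=(d["K"],d["E"]);g=cv2.cvtColor(d["im"],cv2.COLOR_RGB2GRAY);s=.64
def sub(p):return cv2.cornerSubPix(g,(np.array(p,np.float32)*s-.18).reshape(-1,1,2),(3,3),(-1,-1),(3,30,.01)).reshape(-1,2)
def rep(n,p,z,r=1):
    q=sub(p) if r else np.array(p)*s-.18; w=ray("wrist",q,z,C)[:,:2];print(n,(q/s).round(1).tolist(),w.round(4).tolist());return w
f=rep("front",[(250,210),(577,201)],.01)
y=f[1]-f[0];print(np.linalg.norm(y),"yaw",np.degrees(np.arctan2(-y[0],y[1])))
y/=np.linalg.norm(y);x=np.array([y[1],-y[0]]);c=f.mean(0)+.11*x;print("centre",c)
bo=rep("bolts",[(265,225),(562,215)],.012,0);print("bolt mid st",[(b-c)@np.c_[x,y] for b in bo])
for p in([(284,316),(339,310)],[(389,310),(442,308)],[(491,308),(547,305)]):
    w=rep("ramp",p,.021);print("  st",((w-c)@np.c_[x,y]).round(4).tolist())
r=rep("rear",[(103,184)],.006);t=rep("tip",[(93,345),(126,347)],.006)
bx=t[1]-r[0];print("len",np.linalg.norm(bx),"yaw",np.degrees(np.arctan2(bx[1],bx[0])));e=t[0]-t[1];print("w",np.linalg.norm(e),"yaw",np.degrees(np.arctan2(e[1],e[0]))+90)
bx/=np.linalg.norm(bx);o=t.mean(0)-.125*bx;print("origin",o)
```

```text
front [[249.0, 209.8000030517578], [576.2999877929688, 199.1999969482422]] [[0.4721, -0.0817], [0.5412, 0.1962]]
0.2863867548621682 yaw -13.954747676985638
centre [0.61341981 0.03069622]
bolts [[264.7, 224.7], [561.7, 214.7]] [[0.4879, -0.0726], [0.5506, 0.1811]]
bolt mid st [array([-0.0968874 , -0.13055203]), array([-0.09728134,  0.13083986])]
ramp [[282.79998779296875, 314.3999938964844], [337.5, 310.1000061035156]] [[0.5687, -0.0841], [0.5784, -0.0341]]
  st [[-0.0157, -0.1222], [-0.0183, -0.0713]]
ramp [[388.6000061035156, 309.0], [442.5, 309.6000061035156]] [[0.5902, 0.0114], [0.6042, 0.0589]]
  st [[-0.0179, -0.0244], [-0.0158, 0.0251]]
ramp [[492.1000061035156, 307.5], [547.2999877929688, 307.1000061035156]] [[0.6146, 0.1032], [0.628, 0.1521]]
  st [[-0.0163, 0.0707], [-0.0151, 0.1213]]
rear [[101.80000305175781, 184.60000610351562]] [[0.4172, -0.1984]]
tip [[91.80000305175781, 344.20001220703125], [122.9000015258789, 346.8999938964844]] [[0.5507, -0.2816], [0.5616, -0.2536]]
len 0.154601089140353 yaw -20.927259587549667
w 0.03007151402087724 yaw -21.413610432755974
origin [ 0.43938806 -0.2229945 ]
```

>>> move_arm(
  commands=[
    [[0.0058,-0.0474,0,0,0,0,0.085],[0.0058,-0.0474,0,0,0,0,0.085],[0.0058,-0.0474,0,0,0,0,0.085],[0.0058,-0.0474,0,0,0,0,0.085],[0.0058,-0.0474,0,0,0,0,0.085],[0.0058,-0.0474,0,0,0,0,0.085],[0,0,0.045,0,0,5.2,0.085],[0,0,0.045,0,0,0,0.085],[0,0,0.045,0,0,0,0.085],[0,0,0,0,0,0,0.085],[0,0,0,0,0,0,0.085]],
  ],
)

```text
t: 3.28
eef_pos: [0.4403, -0.2231, 0.118]
tool_rot: [0.001, 0.182, 0.983, 0.0]
contact_force: [0.4, 0.0, 0.1]
gripper_width: 0.996
grasp_force: 0.0
```

Run:
```python
from h import *
o=bot.get_obs();K,E=cam("wrist",o);im=imaging.read_camera("wrist")
cv2.imwrite("pics/w2.png",im[:,:,::-1])
print(o["t"],o["eef_pos"],o["tool_rot"],o["contact_force"])
p=np.array([.439,-.223,.05,1]);c=K@(np.linalg.inv(E)@p)[:3];print("predicted grip top centre px",c[:2]/c[2])
```

```text
3.275 [ 0.44031321 -0.22307394  0.11797446] [6.86806925e-04 1.81634639e-01 9.83365843e-01 7.38452767e-05] [0.43123637 0.01273652 0.14110559]
predicted grip top centre px [260.29099957 206.09499305]
```

View pics/w2.png

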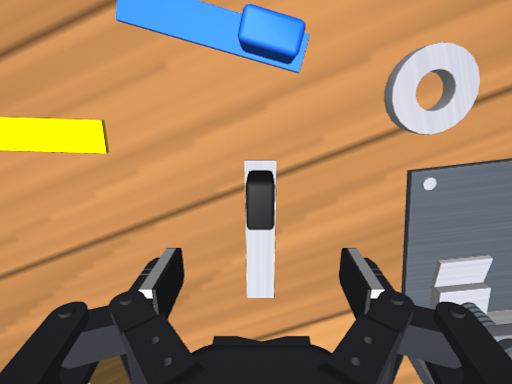

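The grip block is at (260,200), centred between the fingers and aligned with them. I'll descend and grip.

>>> move_arm(
  commands=[
    [[0,0,0.04,0,0,0,0.085],[0,0,0.04,0,0,0,0.085],[0,0,0.024,0,0,0,0.085],[0,0,0,0,0,0,0.085],[0,0,0,0,0,0,0.05],[0,0,0,0,0,0,0.035],[0,0,0,0,0,0,0.02],[0,0,0,0,0,0,0.015],[0,0,0,0,0,0,0.01],[0,0,0,0,0,0,0.01],[0,0,0,0,0,0,0.01]],
  ],
  squeeze=80,
)

```text
t: 4.7
eef_pos: [0.44, -0.2236, 0.0136]
tool_rot: [0.001, 0.182, 0.983, 0.0]
contact_force: [-1.2, 0.4, 7.7]
gripper_width: 0.274
grasp_force: 79.0
```

>>> move_arm(
  commands=[
    [[0,0,-0.02,0,0,0,0.01],[0,0,-0.05,0,0,0,0.01],[0,0,-0.05,0,0,0,0.01],[0,0,0,0,0,-7,0.01],[0.006,0.0361,0,0,0,0,0.01],[0.006,0.0361,0,0,0,0,0.01],[0.006,0.0361,0,0,0,0,0.01],[0.006,0.0361,0,0,0,0,0.01],[0.006,0.0361,0,0,0,0,0.01],[0.006,0.0361,0,0,0,0,0.01],[0.006,0.0361,0,0,0,0,0.01],[0.006,0.0361,0,0,0,0,0.01],[0,0,0.04,0,0,0,0.01],[0,0,0.04,0,0,0,0.01],[0,0,0.018,0,0,0,0.01],[0,0,0,0,0,0,0.01],[0,0,0,0,0,0,0.01],[0,0,0,0,0,0,0.01]],
  ],
)

```text
t: 6.95
eef_pos: [0.4634, 0.0686, 0.0357]
tool_rot: [0.001, 0.122, 0.993, 0.0]
contact_force: [0.8, -0.5, -0.9]
gripper_width: 0.27
grasp_force: 78.7
```

Run:
```python
from h import *
o=bot.get_obs();K,E=cam("wrist",o);im=imaging.read_camera("wrist")
cv2.imwrite("pics/w3.png",cv2.resize(im[:,:,::-1],(800,600),interpolation=cv2.INTER_CUBIC))
print(o["t"],o["eef_pos"],o["tool_rot"],o["contact_force"],o["torque"])
s=np.array([[.9703,-.2419],[.2419,.9703]]);print("stand xy",s@(o["eef_pos"][:2]-[.6135,.0305]))
```

```text
6.95 [0.46338814 0.06857246 0.03567644] [8.59137940e-04 1.21930759e-01 9.92538124e-01 4.72857730e-04] [ 0.77646838 -0.54356551 -0.94688033] [0.02286436 0.01262057 0.04988539]
stand xy [-0.15486327  0.00062965]
```

View pics/w3.png

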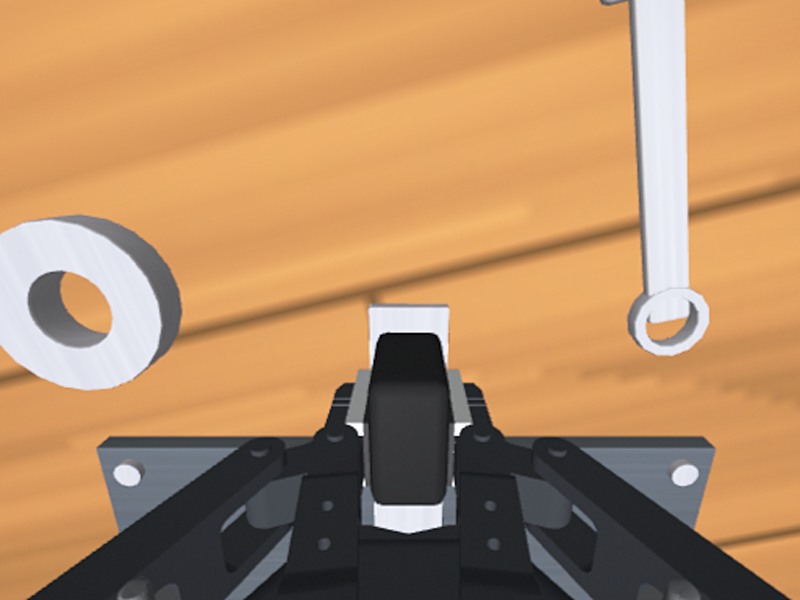

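The blade is held straight and centred between the plate bolts (127 and 684, blade at 408). The wrench and bearing are clear. I'll lower it to the plate and feel the middle bay.

>>> move_arm(
  commands=[
    [[0,0,0.006,0,0,0,0.01],[0,0,0.005,0,0,0,0.01],[0,0,0,0,0,0,0.01],[-0.01,0,0,0,0,0,0.01],[-0.01,0,0,0,0,0,0.01],[0,0,0,0,0,0,0.01],[0,0,0,0,0,0,0.01]],
  ],
)

```text
t: 7.88
eef_pos: [0.4821, 0.0634, 0.0236]
tool_rot: [0.0, 0.122, 0.993, -0.0]
contact_force: [-0.2, 0.2, -0.0]
gripper_width: 0.271
grasp_force: 78.8
```

>>> move_arm(
  commands=[
    [[-0.004,0,0,0,0,0,0.01],[-0.004,0,0,0,0,0,0.01],[0,0,0,0,0,0,0.01]],
  ],
)

```text
t: 8.25
eef_pos: [0.4901, 0.0615, 0.0236]
tool_rot: [0.0, 0.122, 0.993, -0.0]
contact_force: [-0.9, -0.0, -0.4]
gripper_width: 0.274
grasp_force: 78.8
```

>>> move_arm(
  commands=[
    [[-0.003,0,0,0,0,0,0.01],[-0.002,0,0,0,0,0,0.01],[0,0,0,0,0,0,0.01]],
  ],
)

```text
t: 8.62
eef_pos: [0.4948, 0.0603, 0.0237]
tool_rot: [0.0, 0.122, 0.993, -0.0]
contact_force: [0.3, 0.0, -1.3]
gripper_width: 0.273
grasp_force: 79.0
```

>>> move_arm(
  commands=[
    [[-0.003,0,0,0,0,0,0.01],[0,0,0,0,0,0,0.01]],
  ],
)

```text
t: 8.88
eef_pos: [0.4978, 0.0596, 0.0237]
tool_rot: [0.0, 0.122, 0.993, -0.0]
contact_force: [0.1, -0.4, -0.6]
gripper_width: 0.273
grasp_force: 79.0
```

>>> move_arm(
  commands=[
    [[-0.003,0,0,0,0,0,0.01],[0,0,0,0,0,0,0.01]],
  ],
)

```text
t: 9.12
eef_pos: [0.5008, 0.0588, 0.0237]
tool_rot: [0.0, 0.122, 0.993, -0.0]
contact_force: [0.9, -0.9, -1.1]
gripper_width: 0.27
grasp_force: 78.9
```

>>> move_arm(
  commands=[
    [[-0.003,0,0,0,0,0,0.01],[0,0,0,0,0,0,0.01]],
  ],
)

```text
t: 9.38
eef_pos: [0.5037, 0.0581, 0.0237]
tool_rot: [0.0, 0.122, 0.993, -0.0]
contact_force: [0.1, -0.7, -1.4]
gripper_width: 0.27
grasp_force: 78.9
```

>>> move_arm(
  commands=[
    [[-0.004,0,0,0,0,0,0.01],[0,0,0,0,0,0,0.01]],
  ],
)

```text
t: 9.62
eef_pos: [0.5077, 0.0571, 0.0237]
tool_rot: [0.0, 0.122, 0.993, 0.0]
contact_force: [0.0, -0.5, -1.7]
gripper_width: 0.268
grasp_force: 78.9
```

>>> move_arm(
  commands=[
    [[-0.004,0,0,0,0,0,0.01],[0,0,0,0,0,0,0.01]],
  ],
)

```text
t: 9.88
eef_pos: [0.5116, 0.0561, 0.0237]
tool_rot: [0.0, 0.122, 0.993, 0.0]
contact_force: [1.1, 0.1, -0.8]
gripper_width: 0.271
grasp_force: 78.9
```

>>> move_arm(
  commands=[
    [[-0.004,0,0,0,0,0,0.01],[-0.004,0,0,0,0,0,0.01]],
  ],
)

```text
t: 10.12
eef_pos: [0.5192, 0.0543, 0.0237]
tool_rot: [-0.0, 0.122, 0.993, 0.0]
contact_force: [-0.5, 0.2, -1.1]
gripper_width: 0.269
grasp_force: 79.0
```

Drag is under 1 N with the tip 14 mm under the foot, so the middle shoe is slack. I'll withdraw, and check the clearance of the wrench and bearing to the outer bays.

>>> move_arm(
  commands=[
    [[0.015,0,0,0,0,0,0.01],[0.024,0,0,0,0,0,0.01],[0.024,0,0,0,0,0,0.01],[0,0,-0.04,0,0,0,0.01]],
  ],
)

```text
t: 10.62
eef_pos: [0.4522, 0.0696, 0.0618]
tool_rot: [-0.004, 0.121, 0.993, -0.001]
contact_force: [1.4, 0.2, -1.0]
gripper_width: 0.269
grasp_force: 78.6
```

Run:
```python
from h import *
d=np.load("w1.npz");C=(d["K"],d["E"]);s=np.array([[.9703,-.2419],[.2419,.9703]])
f=lambda p,z:(s@(ray("wrist",np.array(p)*.64-.18,z,C)[0,:2]-[.6135,.0305])).round(4)
print("wrench ring near/left/right",f((545,147),.005),f((525,127),.005),f((566,127),.005),"shaft",f((548,108),.005),f((520,0),.005),f((541,0),.005))
print("bearing L,R,T,B",f((202,122),.018),f((290,122),.018),f((240,74),.018),f((250,169),.018))
o=bot.get_obs();print(s@(o["eef_pos"][:2]-[.6135,.0305]),o["eef_pos"])
```

```text
wrench ring near/left/right [-0.1542  0.1142] [-0.1705  0.0964] [-0.1695  0.1308] shaft [-0.1846  0.1146] [-0.2617  0.0875] [-0.2612  0.1037]
bearing L,R,T,B [-0.1815 -0.1681] [-0.1793 -0.097 ] [-0.2151 -0.132 ] [-0.1443 -0.1346]
[-0.16596345 -0.00110445] [0.45219813 0.069575   0.06182566]
```

>>> move_arm(
  commands=[
    [[0,0.0303,0,0,0,0,0.01],[0,0.0303,0,0,0,0,0.01],[0,0.0303,0,0,0,0,0.01],[0,0,0,0,3,0,0.01],[0,0,0.015,0,0,0,0.01],[0,0,0.014,0,0,0,0.01],[0,0,0,0,0,0,0.01],[0,0,0,0,0,0,0.01]],
  ],
)

```text
t: 11.62
eef_pos: [0.4779, 0.1578, 0.0345]
tool_rot: [-0.026, 0.122, 0.992, 0.003]
contact_force: [1.5, 0.4, -2.2]
gripper_width: 0.267
grasp_force: 78.8
```

Run:
```python
from h import *
o=bot.get_obs();im=imaging.read_camera("side");K,E=cam("side")
cv2.imwrite("pics/s4.png",cv2.resize(im[80:240,180:340,::-1],(600,600),interpolation=cv2.INTER_CUBIC))
s=np.array([[.9703,-.2419],[.2419,.9703]])
print(s@(o["eef_pos"][:2]-[.6135,.0305]),o["eef_pos"],o["tool_rot"],o["contact_force"],o["t"])
```

```text
[-0.16233485  0.09072774] [0.47793323 0.15780222 0.03451916] [-0.02616672  0.122055    0.99217394  0.00296002] [ 1.50182849  0.39226787 -2.23759459] 11.625
```

View pics/s4.png

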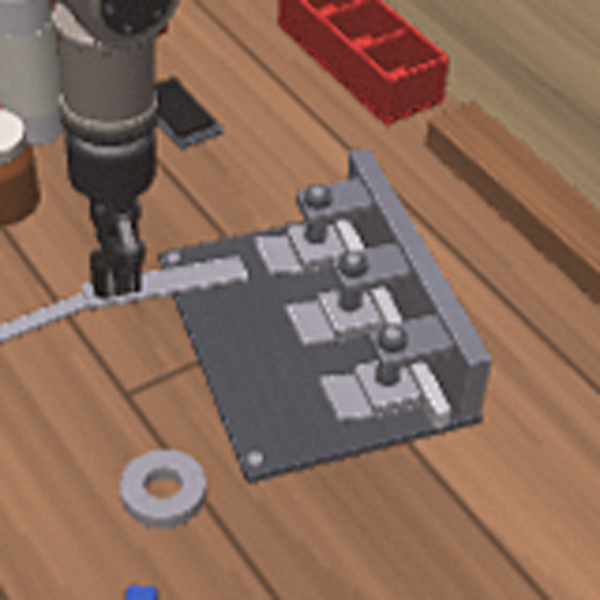

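The blade is over the left apron with its tip at crop (245,270), in front of the left shoe at (280,255). It is clear above the wrench.

>>> move_arm(
  commands=[
    [[0,0,0.003,0,0,0,0.01],[-0.01,0,-0.0005,0,0,0,0.01],[-0.01,0,-0.0005,0,0,0,0.01],[-0.01,0,-0.0005,0,0,0,0.01],[-0.004,0,-0.0002,0,0,0,0.01],[0,0,0,0,0,0,0.01],[0,0,0,0,0,0,0.01]],
  ],
)

```text
t: 12.55
eef_pos: [0.5109, 0.15, 0.0316]
tool_rot: [-0.026, 0.122, 0.992, 0.003]
contact_force: [-0.1, -0.3, -2.2]
gripper_width: 0.272
grasp_force: 78.8
```

>>> move_arm(
  commands=[
    [[-0.003,0,-0.0001,0,0,0,0.01],[0,0,0,0,0,0,0.01]],
  ],
)

```text
t: 12.8
eef_pos: [0.5139, 0.1492, 0.0315]
tool_rot: [-0.026, 0.122, 0.992, 0.003]
contact_force: [-1.0, 0.1, -3.8]
gripper_width: 0.269
grasp_force: 78.7
```

>>> move_arm(
  commands=[
    [[-0.002,0,-0.0001,0,0,0,0.01],[0,0,0,0,0,0,0.01]],
  ],
)

```text
t: 13.05
eef_pos: [0.5158, 0.1487, 0.0314]
tool_rot: [-0.026, 0.122, 0.992, 0.003]
contact_force: [-1.0, 0.4, -3.8]
gripper_width: 0.271
grasp_force: 78.6
```

>>> move_arm(
  commands=[
    [[-0.002,0,-0.0001,0,0,0,0.01],[0,0,0,0,0,0,0.01]],
  ],
)

```text
t: 13.3
eef_pos: [0.5175, 0.1482, 0.0313]
tool_rot: [-0.027, 0.122, 0.992, 0.003]
contact_force: [-0.9, 0.6, -4.7]
gripper_width: 0.27
grasp_force: 78.5
```

>>> move_arm(
  commands=[
    [[0,0,0.0024,0,-1,0,0.01],[0,0,0.0024,0,-1,0,0.01],[0,0,0.0024,0,-1,0,0.01],[0,0,0,0,0,0,0.01],[0,0,0,0,0,0,0.01]],
  ],
)

```text
t: 13.92
eef_pos: [0.5177, 0.1485, 0.0245]
tool_rot: [-0.0, 0.122, 0.993, 0.0]
contact_force: [-1.8, 0.5, -4.8]
gripper_width: 0.269
grasp_force: 78.5
```

>>> move_arm(
  commands=[
    [[-0.002,0,0,0,0,0,0.01],[0,0,0,0,0,0,0.01]],
  ],
)

```text
t: 14.18
eef_pos: [0.5188, 0.1481, 0.0243]
tool_rot: [-0.001, 0.122, 0.993, 0.0]
contact_force: [-5.5, 1.3, -1.3]
gripper_width: 0.272
grasp_force: 78.8
```

>>> move_arm(
  commands=[
    [[-0.001,0,0,0,0,0,0.01],[0,0,0,0,0,0,0.01]],
  ],
)

```text
t: 14.42
eef_pos: [0.5193, 0.1479, 0.0243]
tool_rot: [-0.001, 0.122, 0.993, 0.0]
contact_force: [-6.0, 1.6, 0.4]
gripper_width: 0.269
grasp_force: 78.9
```

>>> move_arm(
  commands=[
    [[-0.001,0,0.0002,0,0,0,0.01],[0,0,0,0,0,0,0.01]],
  ],
)

```text
t: 14.68
eef_pos: [0.5203, 0.1478, 0.0242]
tool_rot: [-0.001, 0.122, 0.993, 0.0]
contact_force: [-6.8, 2.1, 1.3]
gripper_width: 0.276
grasp_force: 79.1
```

>>> move_arm(
  commands=[
    [[-0.001,0,0.0002,0,0,0,0.01],[0,0,0,0,0,0,0.01]],
  ],
)

```text
t: 14.92
eef_pos: [0.5213, 0.1476, 0.024]
tool_rot: [-0.001, 0.122, 0.993, 0.0]
contact_force: [-8.3, 1.8, 2.0]
gripper_width: 0.27
grasp_force: 79.2
```

>>> move_arm(
  commands=[
    [[-0.001,0,0,0,0,0,0.01],[0,0,0,0,0,0,0.01]],
  ],
)

```text
t: 15.18
eef_pos: [0.5222, 0.1473, 0.024]
tool_rot: [-0.001, 0.122, 0.993, 0.0]
contact_force: [-7.7, 1.0, 1.9]
gripper_width: 0.268
grasp_force: 79.2
```

>>> move_arm(
  commands=[
    [[-0.001,0,0,0,0,0,0.01],[0,0,0,0,0,0,0.01]],
  ],
)

```text
t: 15.42
eef_pos: [0.5231, 0.1471, 0.024]
tool_rot: [-0.002, 0.122, 0.993, 0.0]
contact_force: [-7.4, 1.2, 1.8]
gripper_width: 0.269
grasp_force: 79.2
```

>>> move_arm(
  commands=[
    [[-0.002,0,0,0,0,0,0.01],[0,0,0,0,0,0,0.01]],
  ],
)

```text
t: 15.68
eef_pos: [0.5252, 0.1467, 0.024]
tool_rot: [-0.001, 0.122, 0.993, 0.0]
contact_force: [-7.2, 1.4, 2.0]
gripper_width: 0.272
grasp_force: 79.2
```

>>> move_arm(
  commands=[
    [[-0.002,0,0,0,0,0,0.01],[0,0,0,0,0,0,0.01]],
  ],
)

```text
t: 15.92
eef_pos: [0.527, 0.1462, 0.024]
tool_rot: [-0.001, 0.122, 0.993, 0.0]
contact_force: [-7.6, 2.1, 2.4]
gripper_width: 0.269
grasp_force: 79.3
```

>>> move_arm(
  commands=[
    [[-0.003,0,0,0,0,0,0.01],[0,0,0,0,0,0,0.01]],
  ],
)

```text
t: 16.18
eef_pos: [0.5306, 0.1454, 0.0241]
tool_rot: [-0.001, 0.122, 0.993, 0.0]
contact_force: [-5.2, 1.0, -0.9]
gripper_width: 0.268
grasp_force: 79.1
```

>>> move_arm(
  commands=[
    [[-0.004,0,0,0,0,0,0.01],[0,0,0,0,0,0,0.01]],
  ],
)

```text
t: 16.42
eef_pos: [0.5349, 0.1443, 0.0241]
tool_rot: [-0.0, 0.122, 0.993, 0.0]
contact_force: [-4.4, 3.1, -0.9]
gripper_width: 0.273
grasp_force: 79.0
```

The left shoe shows a ramp force of about 8 N, then a steady drag of about 5 N, so it is the good one. I'll push on to the stop.

>>> move_arm(
  commands=[
    [[-0.005,0,0,0,0,0,0.01],[-0.005,0,0,0,0,0,0.01],[-0.005,0,0,0,0,0,0.01],[0,0,0,0,0,0,0.01]],
  ],
)

```text
t: 16.92
eef_pos: [0.5499, 0.1404, 0.024]
tool_rot: [-0.0, 0.122, 0.993, 0.0]
contact_force: [-2.3, 1.9, -3.0]
gripper_width: 0.273
grasp_force: 78.9
```

>>> move_arm(
  commands=[
    [[-0.005,0,0,0,0,0,0.01],[-0.005,0,0,0,0,0,0.01],[-0.005,0,0,0,0,0,0.01],[0,0,0,0,0,0,0.01]],
  ],
)

```text
t: 17.42
eef_pos: [0.5644, 0.1366, 0.0239]
tool_rot: [0.0, 0.122, 0.993, -0.0]
contact_force: [-2.2, 1.6, -4.2]
gripper_width: 0.269
grasp_force: 78.7
```

>>> move_arm(
  commands=[
    [[-0.003,0,0,0,0,0,0.01],[-0.003,0,0,0,0,0,0.01],[0,0,0,0,0,0,0.01]],
  ],
)

```text
t: 17.8
eef_pos: [0.5699, 0.1353, 0.0238]
tool_rot: [-0.0, 0.122, 0.993, -0.0]
contact_force: [-3.3, 0.6, -4.6]
gripper_width: 0.267
grasp_force: 78.7
```

>>> move_arm(
  commands=[
    [[-0.002,0,0,0,0,0,0.01],[0,0,0,0,0,0,0.01]],
  ],
)

```text
t: 18.05
eef_pos: [0.5717, 0.1348, 0.0238]
tool_rot: [-0.0, 0.122, 0.993, -0.0]
contact_force: [-4.2, 0.8, -3.8]
gripper_width: 0.269
grasp_force: 78.7
```

>>> move_arm(
  commands=[
    [[-0.001,0,0,0,0,0,0.01],[0,0,0,0,0,0,0.01]],
  ],
)

```text
t: 18.3
eef_pos: [0.5727, 0.1346, 0.0239]
tool_rot: [-0.0, 0.122, 0.993, -0.0]
contact_force: [-4.6, 2.0, -1.9]
gripper_width: 0.267
grasp_force: 78.7
```

>>> move_arm(
  commands=[
    [[-0.001,0,0,0,0,0,0.01],[0,0,0,0,0,0,0.01]],
  ],
)

```text
t: 18.55
eef_pos: [0.5737, 0.1343, 0.0238]
tool_rot: [-0.0, 0.122, 0.993, -0.0]
contact_force: [-5.9, 1.5, -4.0]
gripper_width: 0.272
grasp_force: 78.7
```

>>> move_arm(
  commands=[
    [[-0.001,0,0,0,0,0,0.01],[0,0,0,0,0,0,0.01]],
  ],
)

```text
t: 18.8
eef_pos: [0.5747, 0.134, 0.0238]
tool_rot: [-0.0, 0.122, 0.993, -0.0]
contact_force: [-4.5, 0.9, -4.1]
gripper_width: 0.273
grasp_force: 78.7
```

>>> move_arm(
  commands=[
    [[-0.001,0,0,0,0,0,0.01],[0,0,0,0,0,0,0.01]],
  ],
)

```text
t: 19.05
eef_pos: [0.5748, 0.134, 0.0238]
tool_rot: [-0.001, 0.122, 0.993, -0.0]
contact_force: [-7.6, 2.2, -2.0]
gripper_width: 0.27
grasp_force: 79.0
```

>>> move_arm(
  commands=[
    [[-0.001,0,0,0,0,0,0.01],[0,0,0,0,0,0,0.01]],
  ],
)

```text
t: 19.3
eef_pos: [0.5748, 0.134, 0.0238]
tool_rot: [-0.002, 0.122, 0.993, -0.0]
contact_force: [-10.5, 1.8, 1.6]
gripper_width: 0.271
grasp_force: 79.5
```

The blade stopped dead at the stop with force rising. I'll relax the push, release and lift.

>>> move_arm(
  commands=[
    [[0.0015,0,0,0,0,0,0.01],[0,0,0,0,0,0,0.01],[0,0,0,0,0,0,0.03],[0,0,0,0,0,0,0.045],[0,0,0,0,0,0,0.06],[0,0,0,0,0,0,0.06],[0,0,0,0,0,0,0.06],[0,0,-0.02,0,0,0,0.06],[0,0,-0.04,0,0,0,0.06],[0,0,-0.05,0,0,0,0.06],[0.04,0,-0.04,0,0,0,0.06],[0.02,0,-0.03,0,0,0,0.06],[0,0,0,0,0,0,0.06],[0,0,0,0,0,0,0.06]],
  ],
)

```text
t: 21.05
eef_pos: [0.5175, 0.1483, 0.2043]
tool_rot: [0.0, 0.122, 0.993, 0.0]
contact_force: [1.0, -0.0, -0.2]
gripper_width: 0.7
grasp_force: 0.0
```

Run:
```python
from h import *
o=bot.get_obs();C=cam("wrist",o);im=imaging.read_camera("wrist");np.savez("w5",K=C[0],E=C[1],im=im)
cv2.imwrite("pics/w5.png",cv2.resize(im[:,:,::-1],(800,600),interpolation=cv2.INTER_CUBIC))
print(o["t"],o["eef_pos"],o["gripper_width"],o["contact_force"])
```

```text
21.05 [0.51745462 0.14825949 0.20430914] 0.6996186825519659 [ 1.04407416e+00 -7.45204322e-04 -1.60576469e-01]
```

View pics/w5.png

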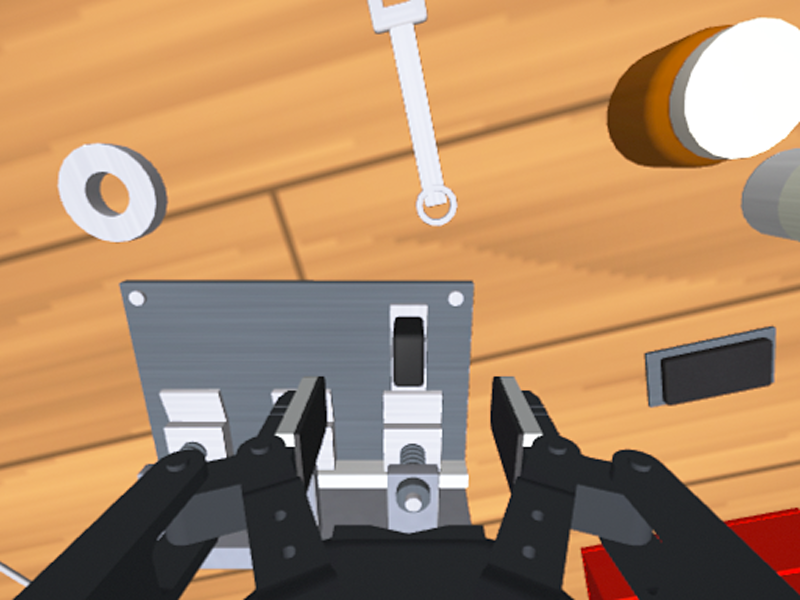

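The blade sits in the left bay with its rear edge at (408,305) and its grip at (408,350). The wrench ring is at (436,206). I'll check the depth and that the wrench hasn't moved, then hand in.

Run:
```python
from h import *
s=np.array([[.9703,-.2419],[.2419,.9703]])
def f(n,p,z):
    d=np.load(n);return (s@(ray("wrist",np.array(p)*.64-.18,z,(d["K"],d["E"]))[0,:2]-[.6135,.0305])).round(4)
print("rear",f("w5.npz",(408,305),.016),"front edge",f("w5.npz",(297,282),.01))
print("wrench",f("w1.npz",(545,127),.005),f("w5.npz",(436,206),.005))
r=f("w5.npz",(408,305),.016)[0]-f("w5.npz",(297,282),.01)[0]
if abs(r-.017)<.003: print(bot.hand_in())
```

```text
rear [-0.0924  0.0912] front edge [-0.1101  0.0009]
wrench [-0.17    0.1132] [-0.1701  0.113 ]
the job is handed in; nothing more can be done
None
```

The good shoe is the left one: the blade is pushed under it to the stop bar and released, and I have handed the job in at about 21 s. It pinched with a steady drag of about 2 to 6 N; the middle shoe was slack, and I did not feel the right one, so it is seized by elimination. The wrench has not moved; I did not measure the other bench items, but nothing touched them that I could see.

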